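# Put the water filter into service through its interlocked valve levers

### The arm

A 6-joint arm with a two-finger parallel gripper is mounted at the origin on a cart in front of the work surface, level with it; the furniture and walls round the work are solid. World frame = base frame: x ahead of the robot, y to its left, z up, the work surface at z = 0. Lengths are in m, angles in rad, forces in N, time in s.
With the tool pointing down it reaches from about 0.15 to 0.775 m from the base axis. Payload 6.1 kg.
Tool frame: the origin (TCP) lies on the centre line of the jaws, within the pads' length; the fingertips stand 11 mm ahead of it and the grasp point (between the pads) lies 8 mm behind it; z points along the fingers, y is the direction in which the jaws open and shut (so a half turn about z gives the same grasp; the last joint's range is limited). The gripper opens to 85 mm and grips with 20 to 120 N. Pads are 22 mm wide; open, the fingers measure 114 mm over their backs; the gripper's body (76 mm by 85 mm) begins 54 mm behind the grasp point. The pads swing forward as they close: fully open they stand 13 mm farther back than shut.
Start: joints at [1.132, 0.126, -0.04, 1.405, 0, 1.571], TCP at [0.223, 0.475, 0.242] pointing down, gripper open.
Joint ranges: [-2.72, 2.72], [-0.95, 1.95], [-1.27, 1.35], [-1.78, 2.02], [-1.46, 1.47], [-3.14, 3.14]. Speed limits (rad/s): [2.39, 2.39, 3.01, 3.14, 3.14, 3.14].

### API

Orientations are given as a unit quaternion [w, x, y, z].
In Python, from plant import env, eyes, job gives the robot as it stands.
- The arm moves only by the tool arm_command, never from a script. Its arguments are lists of equal length, an entry for each row: "grip": the finger opening in mm, from 0 to 85.4; "travel": the shift along the world's x, y, z in mm, a list of three; "rotation": the turn, a rotation vector about the world's x, y, z in rad, a list of three. In form: {"grip": [grip, ...], "travel": [[tx, ty, tz], ...], "rotation": [[ax, ay, az], ...]}. A call has 1 to 12 rows; each row is the pose to reach, as a shift and turn from the pose measured when the call began; what a row does not reach only later rows make up. A row lasts 1/10 s, in which the tool goes at most 50 mm and 8.59 degrees, less where a joint would pass 70% of its speed; a pose out of reach is approached as far as the arm can. A call with a gripper value outside its range is refused whole. The fingers move at their own pace and stop on an object; "grip_force" is the grip in N (left out, the last holds). Time passes only in rows, so rows that repeat a pose let the fingers close. It gives the time, the measured TCP pose, the force and the opening at its end, in the units of the state.
- env.sense(): the state, without advancing time (a new reading comes with each control period).
- eyes.grab_frame(name): name is "scene" or "top"; returns a dict with "img" (480x640x3 uint8, blue, green, red), "depth" (480x640 float32, m along the optical axis (not along the pixel's ray), 0 where there is no reading), "intrinsics" (3x3 intrinsics, pixels), "k1" (the pictures are not rectified: a ray, as slopes to the right and down, at radius r is drawn at 1 + k1 r^2 times it, then the intrinsics apply), "R" (3x3) and "t" (3): a world point X has camera coordinates R X + t. Camera axes: x right, y down, z forward; pixel columns grow to the right and rows downward; lengths in m; the calibration is good to about 2 mm. A picture is of the moment at which its call begins.
- job.finish_job(): hands the job in, once; it reports no verdict.
The state is a dict: "t": time; "q": joint angles; "joint_vel": joint speeds; "tau": joint torques, N m; "ee_pos": TCP position; "orientation": TCP orientation; "contact_force": force on the tool from outside, world axes, zero at the start; "wrist_torque": the same for the moment, N m; "finger_gap": finger opening in m.
Only numpy, scipy, OpenCV 4.12 (cv2) and the standard library are available. Lean on these libraries where they do the work, as an engineer would, in place of code of your own. Each camera call takes 0.05 s, during which the arm holds its last target.

### The job

Put the water filter into service: clear away the spice jar that stands in front of its valve block, setting it upright and wholly on the round cork trivet, and swing all three blue valve levers fully over, away from the robot, to their end stops. The levers are interlocked and let themselves be thrown only one after another in an order that is different every time and cannot be seen, so feel for the one that is free and leave a blocked one for later. Leave the salt shaker, the mug and the pepper mill standing where they are.

Things in the scene. Friction and masses are not known exactly. Their poses are not given: they have to be found in the camera images.
- valve_block: White valve block, grey foot, fixed, 80 mm deep (its x), 212 wide (its y), top 55 mm high. Origin: centre of underside; +x points away from the robot (turned up to 0.3 rad), +y left. Levers in a row at y = +60 mm (left), 0, -60 (right), turning about the block's y direction at x = 0, 48 mm up; each reaches 72 mm from that axis. Blue grip: round bar 16 mm across, 42 mm long.
- lever_left (a joint): Angle of the left lever, rad: 0 = shut, leaning 0.25 from vertical toward the robot; 0.8 = end stop, leaning 0.55 away from it. Starts within 0.04 of 0. Light friction (0.12 N m, 2 to 3 N at the grip); stays where left. While blocked it has 0.05 to 0.08 rad of play, then stops hard.
- lever_mid (a joint): Middle lever, same values and behaviour as lever_left. Interlock of the three: at the start just one lever is free; once it is fully over a second comes free, and once that is fully over the third. Which is which changes from run to run.
- lever_right (a joint): Angle of the right lever, same values and behaviour as lever_left.
- lever_left_top (a point): Centre of the upper end of the left lever's blue grip; its z axis points along the lever, away from its hinge.
- lever_mid_top (a point): The same point of the middle lever.
- lever_right_top (a point): The same point of the right lever.
- spice_jar: Spice jar with brown lid and label, upright cylinder 41 mm in diameter, 105 mm high, about 0.11 kg. Origin: centre of its underside, z up. It starts on the worktop close in front of the valve block (on the robot's side), in the way of one or two levers.
- trivet: Round cork trivet, 120 mm in diameter, 8 mm thick, fixed on the worktop. Origin: centre of its underside.
- salt_shaker: Salt shaker, 44 mm in diameter, 90 mm high, in front of the right end of the valve block. Origin: centre of its underside. Bystander.
- mug: White mug with dark dots, about 82 mm in diameter and 114 mm over its handle, 91 mm high, between valve block and trivet. Origin: under its middle. Bystander.
- pepper_mill: Dark wooden pepper mill, 58 mm in diameter, 170 mm high, beside the trivet on its left. Origin: centre of its underside. Bystander.

How it is judged:
By the outcome, as a careful person would: the job done as asked, in the order asked, and still so for the second after the job is handed in, with the robot touching nothing.
It also fails if it takes over 72 s, if anything falls off the work surface, if the arm or the gripper's body presses on something with over 40 N, if the wrist force passes 120 N, or if a joint passes its speed limit or range.

## Working session

There is one attempt and no reset: what is moved stays moved. The work goes in short steps, Python scripts to look and compute and a tool call to move; the robot and the scene stay as the last step left them, time stands still between calls to the robot, and variables do not carry over. Pictures are saved under pics/ and viewed, and the job is handed in when it is done.

Besides the shell and the picture viewer there is one more tool, called after "Call:" by a JSON object that holds its "name" and its "arguments", one argument or row to a line. arm_command: Moves the arm, as the interface text tells. Its arguments: {"type":"object","properties":{"grip":{"type":"array"},"travel":{"type":"array"},"rotation":{"type":"array"},"grip_force":{"type":"number"}},"required":["grip","travel","rotation"]}

```bash
mkdir -p pics; ls; python3 - <<'E'
from plant import env, eyes, job
import cv2,numpy as np
print(env.sense())
for n in("scene","top"):
    f=eyes.grab_frame(n); cv2.imwrite(f"pics/{n}0.png",f["img"]); np.savez(f"pics/{n}0.npz",**f)
    R=f["R"];t=f["t"];print(n,f["intrinsics"].tolist(),f["k1"],(-R.T@t).tolist(),R.tolist())
E
```

```text
pics
{'t': 0.0, 'q': array([ 1.13199393e+00,  1.26392735e-01, -4.05888669e-02,  1.40536508e+00,
        8.28368315e-08,  1.57081195e+00]), 'joint_vel': array([-0.00075215, -0.00051362,  0.00035381,  0.00010472, -0.001791  ,
       -0.00025478]), 'tau': array([ 2.69445991e-04, -4.35917616e+01,  3.52922702e+01,  1.74499262e-02,
       -7.04888862e-05,  1.68019642e-05]), 'ee_pos': array([0.22289364, 0.47493068, 0.24153051]), 'orientation': array([-1.68748121e-04,  2.17652772e-01,  9.76025958e-01, -7.56586900e-04]), 'contact_force': array([-0.15617988, -0.68322112, -0.62322131]), 'wrist_torque': array([0.00727387, 0.04220656, 0.00604074]), 'finger_gap': 0.08559758689994615}
scene [[517.6798620870321, 0.0, 315.0361427888864], [0.0, 517.6798620870321, 228.61759225960054], [0.0, 0.0, 1.0]] -0.1504668503059826 [-0.10472774149185007, -0.5798923968996501, 0.8382698988741585] [[0.6404301616401412, -0.7679488056731875, 0.01019018776606961], [-0.5231278084676135, -0.4458994567510716, -0.7262995046652387], [0.5623046363577795, 0.45981333857797574, -0.6873028368894757]]
top [[495.69843944053235, 0.0, 327.17058731927614], [0.0, 495.69843944053235, 244.710351953769], [0.0, 0.0, 1.0]] -0.023287501071143604 [0.3054338656527686, -0.061588955015198184, 1.1166369259568736] [[-0.025564382664294307, -0.9996088713214185, -0.011338726317946373], [-0.9832028536953528, 0.02719201385861894, -0.18047920342141316], [0.1807169356322442, 0.006534428653863466, -0.9835134419101038]]
```

View pics/scene0.png

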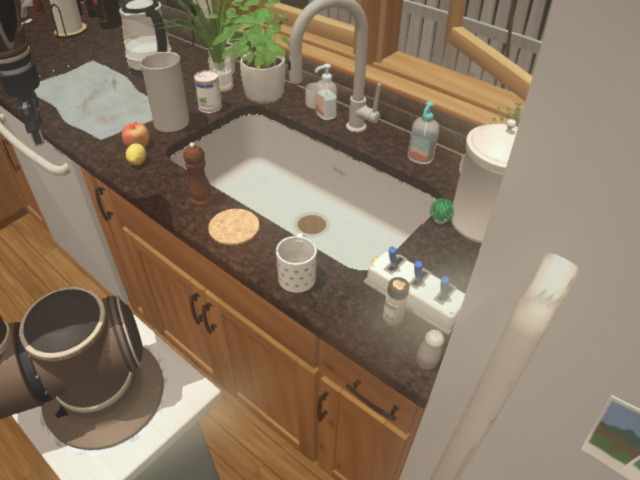

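View pics/top0.png

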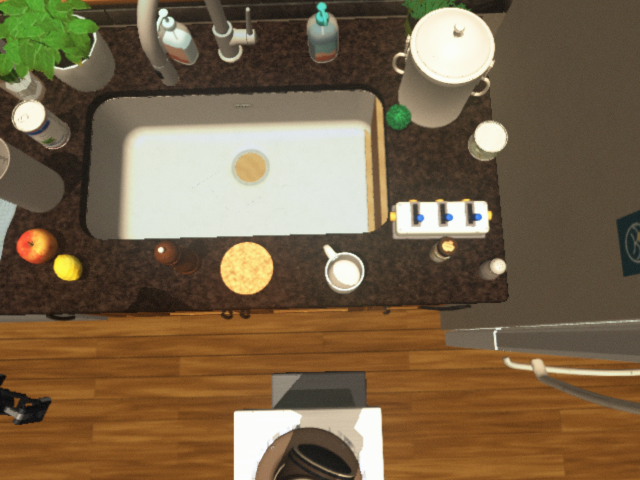

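The scene view shows the trivet at (234,227), mug (297,265), jar (397,300), salt (432,348), mill (197,175), and blue grips at (393,254), (418,268), (445,285). The top view shows the jar lid at (447,246) and the trivet at (247,268). Next I'll measure positions.

```bash
cat > h.py <<'E'
import cv2,numpy as np
from scipy.spatial.transform import Rotation as Ro
def rays(f,uv):
    p=cv2.undistortPoints(np.asarray(uv,float).reshape(-1,1,2),f["intrinsics"],np.array([float(f["k1"]),0,0,0])).reshape(-1,2)
    d=np.c_[p,np.ones(len(p))]
    return -f["R"].T@f["t"], d@f["R"]
def plane(f,uv,z):
    c,d=rays(f,uv); return c+d*((z-c[2])/d[:,2])[:,None]
def cloud(f):
    v,u=np.mgrid[0:480,0:640]; c,d=rays(f,np.c_[u.ravel(),v.ravel()])
    return (c+d*f["depth"].reshape(-1,1)).reshape(480,640,3)
def circ(P):
    A=np.c_[2*P[:,:2],np.ones(len(P))];s=np.linalg.lstsq(A,(P[:,:2]**2).sum(1),rcond=None)[0]
    return s[:2],np.sqrt(s[2]+s[:2]@s[:2])
def blues(f,C=None):
    hsv=cv2.cvtColor(f["img"],cv2.COLOR_BGR2HSV)
    m=cv2.inRange(hsv,(100,130,50),(130,255,255))
    n,l,s,c=cv2.connectedComponentsWithStats(m)
    return m,l,[(i,s[i],c[i]) for i in range(1,n) if s[i][4]>15]
E
python3 - <<'E'
from h import *
F={n:dict(np.load(f"pics/{n}0.npz")) for n in("scene","top")}
C={n:cloud(F[n]) for n in F}
def med(n,u,v,r=2): return np.nanmedian(C[n][v-r:v+r+1,u-r:u+r+1].reshape(-1,3),0).round(4)
for nm,n,u,v in [("trivet","top",247,268),("triv","scene",234,227),("jar","top",448,246),("jar","scene",398,284),("salt","top",498,266),("salt","scene",434,338),("mill","top",165,252),("wall","top",540,250),("wall","top",520,150),("pot","top",450,50),("canister","top",490,138),("mugtop","scene",297,248),("counter","top",420,280),("soap","top",322,20),("faucet","top",150,20)]:
    print(nm,n,med(n,u,v))
# tops by height band
for nm,n,(u0,v0,u1,v1),z0,z1 in [("jar","top",(425,232,465,268),.098,.112),("salt","top",(475,250,512,285),.083,.096),("mug","top",(318,240,372,300),.086,.096),("mill","top",(145,235,205,280),.12,.18),("triv","top",(215,238,278,298),.005,.012),("jar","scene",(380,270,415,330),.098,.112),("salt","scene",(415,325,450,370),.083,.096),("mug","scene",(270,230,325,295),.086,.096),("mill","scene",(180,140,215,210),.12,.18),("triv","scene",(200,205,265,248),.005,.012)]:
    P=C[n][v0:v1,u0:u1].reshape(-1,3);P=P[(P[:,2]>z0)&(P[:,2]<z1)]
    if len(P)>5:print(nm,n,len(P),"mean",P.mean(0).round(4),"min",P.min(0).round(3),"max",P.max(0).round(3))
for n in F:
    m,l,b=blues(F[n])
    for i,s,c in b:
        P=C[n][l==i];print(n,s,c.round(1),"mean",np.median(P,0).round(4),P.min(0).round(3),P.max(0).round(3))
f=F["top"]
print("block corners",plane(f,[[396,204],[487,203],[489,234],[397,236]],.055).round(4).tolist())
for n,b in(("top",(380,180,520,300)),("scene",(350,220,480,390))):
    cv2.imwrite(f"pics/{n}_z.png",cv2.resize(F[n]["img"][b[1]:b[3],b[0]:b[2]],None,fx=4.5,fy=4.5 if n=="top" else 3.5)[:600,:800])
E
```

```text
trivet top [0.4605 0.1279 0.008 ]
triv scene [0.4555 0.1241 0.008 ]
jar top [ 0.4816 -0.3046  0.1059]
jar scene [ 0.479  -0.3038  0.1054]
salt top [ 0.4394 -0.4107  0.0881]
salt scene [ 0.4299 -0.4151  0.0878]
mill top [0.4757 0.2649 0.1585]
wall top [ 0.4653 -0.4874  0.1228]
wall top [ 0.698  -0.4873  0.0745]
pot top [ 0.8351 -0.2999  0.2559]
canister top [ 0.7366 -0.4304  0.0549]
mugtop scene [ 0.4648 -0.0662  0.0559]
counter top [ 0.4239 -0.2616 -0.0005]
soap top [ 0.9854 -0.0566  0.1409]
faucet top [0.8388 0.2341 0.3682]
jar top 286 mean [ 0.4826 -0.3037  0.1047] min [ 0.463 -0.322  0.098] max [ 0.503 -0.286  0.109]
salt top 139 mean [ 0.4412 -0.4121  0.0871] min [ 0.427 -0.427  0.083] max [ 0.455 -0.399  0.094]
mug top 201 mean [ 0.4379 -0.0904  0.0903] min [ 0.398 -0.13   0.086] max [ 0.477 -0.051  0.095]
mill top 542 mean [0.4768 0.264  0.1495] min [0.455 0.244 0.12 ] max [0.503 0.292 0.175]
triv top 1962 mean [0.4617 0.1292 0.008 ] min [0.404 0.065 0.005] max [0.532 0.201 0.012]
jar scene 323 mean [ 0.4776 -0.3062  0.1042] min [ 0.459 -0.325  0.098] max [ 0.5   -0.285  0.108]
[... 152 characters left out ...]
0.395 -0.13   0.086] max [ 0.476 -0.048  0.094]
mill scene 410 mean [0.4698 0.256  0.1442] min [0.451 0.239 0.12 ] max [0.499 0.284 0.172]
triv scene 1354 mean [0.4581 0.1277 0.008 ] min [0.399 0.068 0.005] max [0.519 0.242 0.012]
top [417 215   7   6  35] [419.6 217.4] mean [ 0.5412 -0.2478  0.1176] [ 0.536 -0.255  0.108] [ 0.549 -0.242  0.122]
top [446 214   7   6  33] [448.6 216.8] mean [ 0.5405 -0.3073  0.1177] [ 0.535 -0.315  0.109] [ 0.547 -0.302  0.123]
top [474 214   8   6  38] [477.2 216.6] mean [ 0.5395 -0.366   0.1181] [ 0.534 -0.374  0.112] [ 0.545 -0.361  0.121]
block corners [[0.5877, -0.2088, 0.055], [0.5844, -0.4099, 0.055], [0.5145, -0.4084, 0.055], [0.5156, -0.2074, 0.055]]
```

Call:
{"name": "arm_command", "arguments": {
  "grip": [85, 85, 85, 85, 85, 85, 85, 85, 85, 85, 85, 85],
  "travel": [
    [13, -40, 0],
    [26, -80, 0],
    [39, -120, 0],
    [52, -160, 0],
    [65, -200, 0],
    [78, -240, 0],
    [91, -280, 0],
    [104, -320, 0],
    [117, -360, 0],
    [130, -400, 0],
    [143, -440, 0],
    [156, -480, 0]
  ],
  "rotation": [
    [0, 0, 0.04],
    [0, 0, 0.08],
    [0, 0, 0.12],
    [0, 0, 0.16],
    [0, 0, 0.2],
    [0, 0, 0.24],
    [0, 0, 0.28],
    [0, 0, 0.32],
    [0, 0, 0.36],
    [0, 0, 0.4],
    [0, 0, 0.44],
    [0, 0, 0.44]
  ],
  "grip_force": 30
}}

```text
t: 1.3
ee_pos: [0.3789, -0.0068, 0.2415]
orientation: [0.0, -0.001, 1.0, -0.001]
contact_force: [1.2, 0.5, -0.6]
finger_gap: 0.0854
```

Call:
{"name": "arm_command", "arguments": {
  "grip": [85, 85, 85, 85, 85, 85, 85, 85, 85, 85, 85, 85],
  "travel": [
    [13, -40, 0],
    [26, -80, 0],
    [39, -120, 0],
    [52, -160, 0],
    [65, -200, 0],
    [78, -240, 0],
    [91, -275, 0],
    [101, -298, 0],
    [101, -298, -20],
    [101, -298, -50],
    [101, -298, -80],
    [101, -298, -80]
  ],
  "rotation": [
    [0, 0, 0],
    [0, 0, 0],
    [0, 0, 0],
    [0, 0, 0],
    [0, 0, 0],
    [0, 0, 0],
    [0, 0, 0],
    [0, 0, 0],
    [0, 0, 0],
    [0, 0, 0],
    [0, 0, 0],
    [0, 0, 0]
  ]
}}

```text
t: 2.5
ee_pos: [0.4775, -0.3035, 0.1569]
orientation: [-0.003, -0.001, 1.0, 0.002]
contact_force: [-0.2, 0.3, 0.1]
finger_gap: 0.0852
```

```bash
python3 - <<'E'
from plant import env, eyes, job
import cv2,numpy as np
print(env.sense()["q"],env.sense()["ee_pos"])
for n in("scene","top"):
    f=eyes.grab_frame(n); cv2.imwrite(f"pics/{n}1.png",f["img"])
E
```

```text
[-5.65629387e-01  2.21046629e-01 -1.12400788e-01  1.24489745e+00
 -1.04203572e-03 -5.67340146e-01] [ 0.47750318 -0.30347948  0.15685819]
```

View pics/scene1.png

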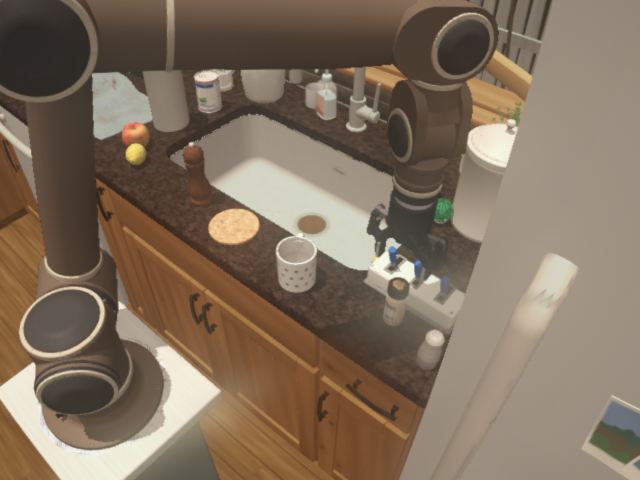

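View pics/top1.png

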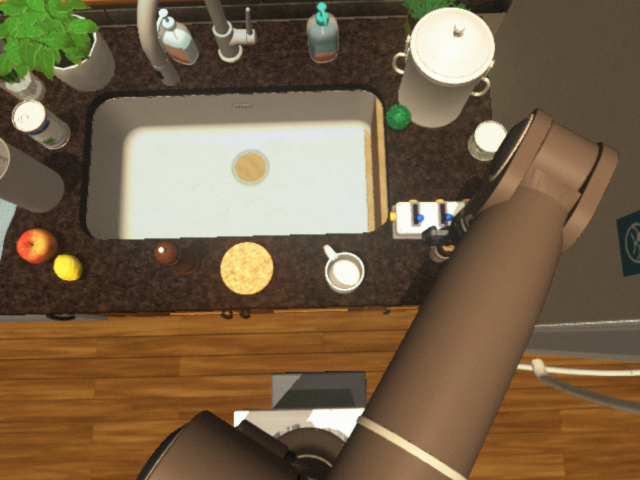

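The scene view shows the open gripper above the jar, with the jar lid at (398,284). I'll check how far the wrist extends toward the side wall, then descend.

```bash
python3 - <<'E'
from plant import env, eyes, job
from h import *
for n in("scene","top"):
    f=eyes.grab_frame(n); C=cloud(f); np.savez(f"pics/{n}1.npz",**f)
    P=C.reshape(-1,3); c0=np.load(f"pics/{n}0.npz"); d=(c0["depth"]-f["depth"]).ravel()>.03
    P=P[d&(f["depth"].ravel()>0)&(P[:,0]>.3)]
    for z in np.arange(.1,1.,.1):
        Q=P[(P[:,2]>z)&(P[:,2]<=z+.1)]
        if len(Q)>20: print(n,round(z,1),len(Q),np.percentile(Q,1,axis=0).round(3),np.percentile(Q,99,axis=0).round(3))
f=dict(np.load("pics/top0.npz"));C=cloud(f)
W=C.reshape(-1,3);W=W[(W[:,1]<-.47)&(W[:,0]>.3)];print("wall z max",W[:,2].max(),np.percentile(W[:,1],[1,50,99]))
E
```

```text
scene 0.1 293 [ 0.457 -0.362  0.12 ] [0.488 0.283 0.2  ]
scene 0.2 2434 [ 0.44  -0.378  0.205] [ 0.49  -0.235  0.299]
scene 0.3 2452 [ 0.439 -0.343  0.301] [ 0.488 -0.274  0.399]
scene 0.4 4671 [ 0.42  -0.362  0.402] [ 0.489 -0.252  0.499]
scene 0.5 5210 [ 0.304 -0.369  0.501] [ 0.496 -0.239  0.599]
scene 0.6 6367 [ 0.301 -0.367  0.601] [ 0.486 -0.245  0.653]
top 0.2 590 [ 0.458 -0.281  0.211] [ 0.498 -0.233  0.299]
top 0.3 305 [ 0.459 -0.278  0.302] [ 0.506 -0.267  0.375]
top 0.4 406 [ 0.455 -0.287  0.405] [ 0.535 -0.246  0.492]
top 0.5 341 [ 0.429 -0.266  0.555] [ 0.526 -0.217  0.6  ]
top 0.6 24869 [ 0.302 -0.346  0.612] [ 0.521 -0.142  0.678]
wall z max 0.5237747068722785 [-0.50001872 -0.48677682 -0.48348515]
```

Call:
{"name": "arm_command", "arguments": {
  "grip": [85, 85, 85, 85, 85, 70, 60, 50, 40, 35, 35, 35],
  "travel": [
    [2, -1, -25],
    [2, -1, -50],
    [2, -1, -75],
    [2, -1, -90],
    [2, -1, -90],
    [2, -1, -90],
    [2, -1, -90],
    [2, -1, -90],
    [2, -1, -90],
    [2, -1, -90],
    [2, -1, -90],
    [2, -1, -90]
  ],
  "rotation": [
    [0, 0, 0],
    [0, 0, 0],
    [0, 0, 0],
    [0, 0, 0],
    [0, 0, 0],
    [0, 0, 0],
    [0, 0, 0],
    [0, 0, 0],
    [0, 0, 0],
    [0, 0, 0],
    [0, 0, 0],
    [0, 0, 0]
  ],
  "grip_force": 30
}}

```text
t: 3.9
ee_pos: [0.4832, -0.3062, 0.0745]
orientation: [0.002, -0.001, 1.0, -0.001]
contact_force: [-0.1, 1.7, 6.4]
finger_gap: 0.0408
```

Call:
{"name": "arm_command", "arguments": {
  "grip": [35, 35, 35, 35, 35, 35, 35, 35, 35, 35, 35, 35],
  "travel": [
    [0, 0, 15],
    [0, 0, 45],
    [0, 0, 80],
    [0, 0, 115],
    [0, 0, 145],
    [-2, 30, 150],
    [-4, 70, 150],
    [-6, 110, 150],
    [-8, 150, 150],
    [-10, 190, 150],
    [-12, 230, 150],
    [-14, 270, 150]
  ],
  "rotation": [
    [0, 0, 0],
    [0, 0, 0],
    [0, 0, 0],
    [0, 0, 0],
    [0, 0, 0],
    [0, 0, 0],
    [0, 0, 0],
    [0, 0, 0],
    [0, 0, 0],
    [0, 0, 0],
    [0, 0, 0],
    [0, 0, 0]
  ]
}}

```text
t: 5.1
ee_pos: [0.4687, -0.0348, 0.2244]
orientation: [0.002, -0.001, 1.0, -0.002]
contact_force: [1.0, 0.3, -1.1]
finger_gap: 0.0403
```

Call:
{"name": "arm_command", "arguments": {
  "grip": [35, 35, 35, 35, 35, 35, 35, 35, 35, 35, 35],
  "travel": [
    [-2, 40, 0],
    [-4, 80, 0],
    [-6, 120, 0],
    [-9, 150, 0],
    [-9, 163, 0],
    [-9, 163, -30],
    [-9, 163, -60],
    [-9, 163, -90],
    [-9, 163, -115],
    [-9, 163, -125],
    [-9, 163, -125]
  ],
  "rotation": [
    [0, 0, 0],
    [0, 0, 0],
    [0, 0, 0],
    [0, 0, 0],
    [0, 0, 0],
    [0, 0, 0],
    [0, 0, 0],
    [0, 0, 0],
    [0, 0, 0],
    [0, 0, 0],
    [0, 0, 0]
  ]
}}

```text
t: 6.2
ee_pos: [0.4589, 0.1274, 0.0983]
orientation: [0.001, -0.001, 1.0, -0.002]
contact_force: [-1.0, -0.4, -0.7]
finger_gap: 0.0403
```

```bash
python3 - <<'E'
from plant import env, eyes, job
from h import *
print(env.sense()["ee_pos"])
f=eyes.grab_frame("scene"); np.savez("pics/scene2.npz",**f)
cv2.imwrite("pics/scene2.png",cv2.resize(f["img"][120:320,140:360],None,fx=2.7,fy=2.7))
E
```

```text
[0.45888407 0.12740043 0.09826413]
```

View pics/scene2.png

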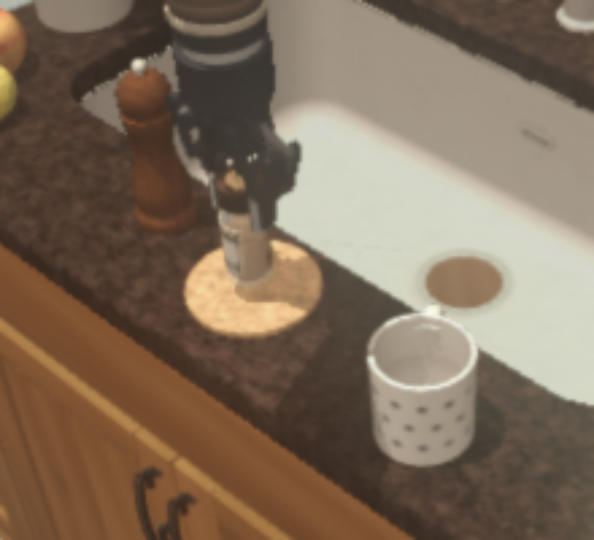

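The jar hangs upright above the middle of the trivet, clear of the mill. Lowering it now.

Call:
{"name": "arm_command", "arguments": {
  "grip": [35, 35, 35, 35, 35],
  "travel": [
    [0, 0, -7],
    [0, 0, -12],
    [0, 0, -14],
    [0, 0, -16],
    [0, 0, -16]
  ],
  "rotation": [
    [0, 0, 0],
    [0, 0, 0],
    [0, 0, 0],
    [0, 0, 0],
    [0, 0, 0]
  ]
}}

```text
t: 6.75
ee_pos: [0.4596, 0.1277, 0.0835]
orientation: [0.002, -0.001, 1.0, -0.002]
contact_force: [-0.8, 0.4, -0.6]
finger_gap: 0.0403
```

Call:
{"name": "arm_command", "arguments": {
  "grip": [35, 35, 35],
  "travel": [
    [0, 0, -1],
    [0, 0, -2],
    [0, 0, -2]
  ],
  "rotation": [
    [0, 0, 0],
    [0, 0, 0],
    [0, 0, 0]
  ]
}}

```text
t: 7.05
ee_pos: [0.4602, 0.128, 0.0823]
orientation: [0.002, -0.001, 1.0, -0.002]
contact_force: [-1.0, 1.4, 4.7]
finger_gap: 0.0404
```

Call:
{"name": "arm_command", "arguments": {
  "grip": [46, 55, 65, 75, 80, 80, 80, 80, 80, 80, 80],
  "travel": [
    [0, 0, 0],
    [0, 0, 0],
    [0, 0, 0],
    [0, 0, 0],
    [0, 0, 0],
    [0, 0, 15],
    [0, 0, 45],
    [0, 0, 80],
    [0, 0, 115],
    [0, 0, 150],
    [0, 0, 160]
  ],
  "rotation": [
    [0, 0, 0],
    [0, 0, 0],
    [0, 0, 0],
    [0, 0, 0],
    [0, 0, 0],
    [0, 0, 0],
    [0, 0, 0],
    [0, 0, 0],
    [0, 0, 0],
    [0, 0, 0],
    [0, 0, 0]
  ]
}}

```text
t: 8.15
ee_pos: [0.4615, 0.1284, 0.2462]
orientation: [0.005, -0.001, 1.0, -0.001]
contact_force: [0.3, 0.2, 0.2]
finger_gap: 0.0802
```

```bash
python3 - <<'E'
from plant import env, eyes, job
from h import *
print(env.sense()["ee_pos"])
f=eyes.grab_frame("scene"); C=cloud(f)
cv2.imwrite("pics/scene3.png",f["img"])
P=C[140:260,180:280].reshape(-1,3);Q=P[(P[:,2]>.1)&(P[:,2]<.118)&(P[:,1]<.2)];print("jar top",len(Q),Q.mean(0),Q.max(0)-Q.min(0))
# lever blue in scene: lower thresholds
hsv=cv2.cvtColor(f["img"],cv2.COLOR_BGR2HSV);m=cv2.inRange(hsv,(105,110,40),(128,255,255));m[:,:360]=0;m[:230]=0
n,l,s,c=cv2.connectedComponentsWithStats(m)
for i in range(1,n):
    if s[i][4]>20:
        P=C[l==i];print(s[i],np.median(P,0).round(4),P.min(0).round(3),P.max(0).round(3))
cv2.imwrite("pics/scene3z.png",cv2.resize(f["img"][220:380,340:500],None,fx=3.7,fy=3.7))
E
```

```text
[0.46150588 0.12836243 0.24618022]
jar top 239 [0.45427251 0.1249716  0.11097422] [0.04166577 0.04067821 0.01629221]
[390 247   6   5  23] [ 0.5376 -0.2508  0.1171] [ 0.532 -0.255  0.115] [ 0.544 -0.245  0.121]
[415 261   6   5  25] [ 0.5379 -0.3087  0.1179] [ 0.531 -0.314  0.115] [ 0.544 -0.303  0.119]
```

View pics/scene3.png

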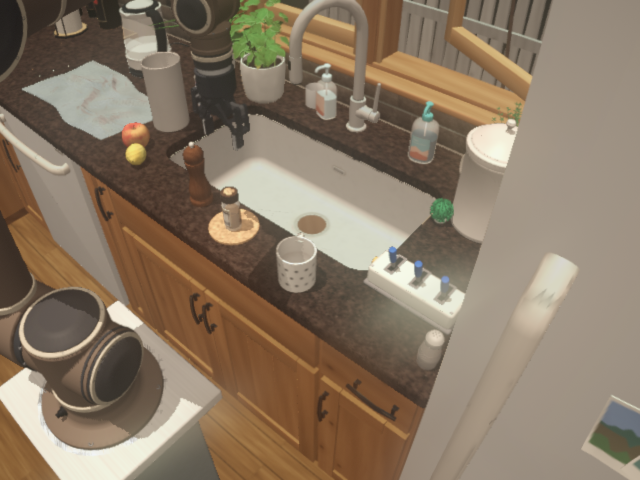

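View pics/scene3z.png

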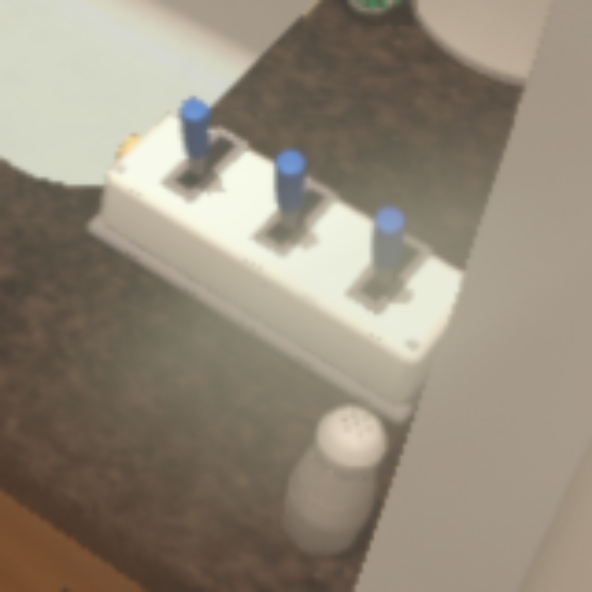

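The jar stands upright on the trivet, with the base at about (232,230). The three grips are clear at (392,252), (417,267) and (444,283). Now the left lever.

Call:
{"name": "arm_command", "arguments": {
  "grip": [0, 0, 0, 0, 0, 0, 0, 0, 0, 0, 0, 0],
  "travel": [
    [4, -40, 0],
    [8, -80, 0],
    [12, -120, 0],
    [17, -160, 0],
    [22, -200, 0],
    [27, -240, 0],
    [31, -280, 0],
    [36, -320, 0],
    [40, -355, 0],
    [43, -378, -10],
    [43, -378, -50],
    [43, -378, -90]
  ],
  "rotation": [
    [0, 0, 0],
    [0, 0, 0],
    [0, 0, 0],
    [0, 0, 0],
    [0, 0, 0],
    [0, 0, 0],
    [0, 0, 0],
    [0, 0, 0],
    [0, 0, 0],
    [0, 0, 0],
    [0, 0, 0],
    [0, 0, 0]
  ]
}}

```text
t: 9.4
ee_pos: [0.5044, -0.2507, 0.1537]
orientation: [0.005, 0.0, 1.0, -0.001]
contact_force: [0.6, -0.7, -0.4]
finger_gap: 0.0002
```

Call:
{"name": "arm_command", "arguments": {
  "grip": [0, 0, 0],
  "travel": [
    [0, 0, -25],
    [0, 0, -50],
    [0, 0, -50]
  ],
  "rotation": [
    [0, 0, 0],
    [0, 0, 0],
    [0, 0, 0]
  ]
}}

```text
t: 9.7
ee_pos: [0.5014, -0.2493, 0.0985]
orientation: [0.001, 0.0, 1.0, 0.001]
contact_force: [-0.4, 0.2, 0.2]
finger_gap: -0.0001
```

Call:
{"name": "arm_command", "arguments": {
  "grip": [0, 0, 0, 0, 0, 0, 0, 0],
  "travel": [
    [8, 0, 0],
    [15, 0, 0],
    [20, 0, 0],
    [25, 0, 0],
    [30, 0, 0],
    [35, 0, 0],
    [38, 0, 0],
    [38, 0, 0]
  ],
  "rotation": [
    [0, 0, 0],
    [0, 0, 0],
    [0, 0, 0],
    [0, 0, 0],
    [0, 0, 0],
    [0, 0, 0],
    [0, 0, 0],
    [0, 0, 0]
  ]
}}

```text
t: 10.5
ee_pos: [0.5304, -0.2495, 0.0998]
orientation: [-0.007, 0.001, 1.0, 0.0]
contact_force: [-38.6, 0.8, 26.1]
finger_gap: -0.0002
```

The left lever is blocked (38 N with the tool 9 mm short). Backing off and going to the middle one.

Call:
{"name": "arm_command", "arguments": {
  "grip": [0, 0, 0, 0, 0, 0, 0, 0, 0, 0],
  "travel": [
    [-12, 0, 0],
    [-27, 0, 0],
    [-27, 0, 25],
    [-27, 0, 50],
    [-27, -30, 50],
    [-27, -59, 50],
    [-27, -59, 50],
    [-27, -59, 25],
    [-27, -59, 0],
    [-27, -59, 0]
  ],
  "rotation": [
    [0, 0, 0],
    [0, 0, 0],
    [0, 0, 0],
    [0, 0, 0],
    [0, 0, 0],
    [0, 0, 0],
    [0, 0, 0],
    [0, 0, 0],
    [0, 0, 0],
    [0, 0, 0]
  ]
}}

```text
t: 11.5
ee_pos: [0.5021, -0.307, 0.0969]
orientation: [-0.009, 0.001, 1.0, 0.002]
contact_force: [0.4, 0.5, 0.2]
finger_gap: -0.0001
```

Call:
{"name": "arm_command", "arguments": {
  "grip": [0, 0, 0, 0, 0, 0, 0],
  "travel": [
    [8, 0, 0],
    [15, 0, 0],
    [20, 0, 0],
    [25, 0, 0],
    [30, 0, 0],
    [33, 0, 0],
    [33, 0, 0]
  ],
  "rotation": [
    [0, 0, 0],
    [0, 0, 0],
    [0, 0, 0],
    [0, 0, 0],
    [0, 0, 0],
    [0, 0, 0],
    [0, 0, 0]
  ]
}}

```text
t: 12.2
ee_pos: [0.5356, -0.3071, 0.0969]
orientation: [-0.009, 0.001, 1.0, 0.002]
contact_force: [-0.2, -0.2, 0.4]
finger_gap: 0.0004
```

The middle lever yields with no resistance. Pushing it to the stop.

Call:
{"name": "arm_command", "arguments": {
  "grip": [0, 0, 0, 0, 0, 0, 0, 0],
  "travel": [
    [4, 0, 0],
    [8, 0, 0],
    [12, 0, 0],
    [16, 0, 0],
    [20, 0, 0],
    [24, 0, 0],
    [28, 0, 0],
    [28, 0, 0]
  ],
  "rotation": [
    [0, 0, 0],
    [0, 0, 0],
    [0, 0, 0],
    [0, 0, 0],
    [0, 0, 0],
    [0, 0, 0],
    [0, 0, 0],
    [0, 0, 0]
  ]
}}

```text
t: 13.0
ee_pos: [0.5624, -0.3068, 0.0963]
orientation: [-0.011, 0.001, 1.0, 0.002]
contact_force: [-7.8, 0.3, 1.7]
finger_gap: 0.0001
```

Call:
{"name": "arm_command", "arguments": {
  "grip": [0, 0, 0, 0, 0, 0, 0],
  "travel": [
    [3, 0, 0],
    [5, 0, 0],
    [7, 0, 0],
    [9, 0, 0],
    [10, 0, 0],
    [10, 0, 0],
    [10, 0, 0]
  ],
  "rotation": [
    [0, 0, 0],
    [0, 0, 0],
    [0, 0, 0],
    [0, 0, 0],
    [0, 0, 0],
    [0, 0, 0],
    [0, 0, 0]
  ]
}}

```text
t: 13.7
ee_pos: [0.5636, -0.3068, 0.0959]
orientation: [-0.02, 0.003, 1.0, 0.002]
contact_force: [-33.4, -0.1, 16.5]
finger_gap: 0.0002
```

Middle lever is at its end stop (33 N, finger at the predicted spot). Trying the right lever.

Call:
{"name": "arm_command", "arguments": {
  "grip": [0, 0, 0, 0, 0, 0, 0, 0, 0, 0, 0],
  "travel": [
    [-20, 0, 0],
    [-45, 0, 0],
    [-61, 0, 0],
    [-61, 0, 30],
    [-61, 0, 50],
    [-61, -30, 50],
    [-61, -59, 50],
    [-61, -59, 50],
    [-61, -59, 25],
    [-61, -59, 0],
    [-61, -59, 0]
  ],
  "rotation": [
    [0, -0.02, 0],
    [0, -0.04, 0],
    [0, -0.04, 0],
    [0, -0.04, 0],
    [0, -0.04, 0],
    [0, -0.04, 0],
    [0, -0.04, 0],
    [0, -0.04, 0],
    [0, -0.04, 0],
    [0, -0.04, 0],
    [0, -0.04, 0]
  ]
}}

```text
t: 14.8
ee_pos: [0.5016, -0.364, 0.0924]
orientation: [-0.001, 0.002, 1.0, 0.004]
contact_force: [-0.5, 0.1, 0.2]
finger_gap: -0.0
```

Call:
{"name": "arm_command", "arguments": {
  "grip": [0, 0, 0, 0, 0, 0, 0],
  "travel": [
    [8, 0, 0],
    [15, 0, 0],
    [20, 0, 0],
    [25, 0, 0],
    [30, 0, 0],
    [33, 0, 0],
    [33, 0, 0]
  ],
  "rotation": [
    [0, 0, 0],
    [0, 0, 0],
    [0, 0, 0],
    [0, 0, 0],
    [0, 0, 0],
    [0, 0, 0],
    [0, 0, 0]
  ]
}}

```text
t: 15.5
ee_pos: [0.5352, -0.3641, 0.0925]
orientation: [-0.001, 0.002, 1.0, 0.004]
contact_force: [0.4, -0.2, 0.5]
finger_gap: -0.0
```

Free as well. Pushing on.

Call:
{"name": "arm_command", "arguments": {
  "grip": [0, 0, 0, 0, 0, 0, 0, 0, 0, 0],
  "travel": [
    [4, 0, 0],
    [8, 0, 0],
    [12, 0, 0],
    [16, 0, 0],
    [20, 0, 0],
    [24, 0, 0],
    [27, 0, 0],
    [30, 0, 0],
    [33, 0, 0],
    [33, 0, 0]
  ],
  "rotation": [
    [0, 0, 0],
    [0, 0, 0],
    [0, 0, 0],
    [0, 0, 0],
    [0, 0, 0],
    [0, 0, 0],
    [0, 0, 0],
    [0, 0, 0],
    [0, 0, 0],
    [0, 0, 0]
  ]
}}

```text
t: 16.5
ee_pos: [0.5601, -0.3639, 0.0914]
orientation: [-0.009, 0.004, 1.0, 0.004]
contact_force: [-30.4, 0.1, 10.8]
finger_gap: -0.0001
```

Right lever is at its stop. Back to the left one.

Call:
{"name": "arm_command", "arguments": {
  "grip": [0, 0, 0, 0, 0, 0, 0, 0, 0, 0, 0, 0],
  "travel": [
    [-20, 0, 0],
    [-45, 0, 0],
    [-58, 0, 0],
    [-58, 0, 30],
    [-58, 0, 55],
    [-58, 35, 55],
    [-58, 75, 55],
    [-58, 115, 55],
    [-58, 115, 55],
    [-58, 115, 30],
    [-58, 115, 6],
    [-58, 115, 6]
  ],
  "rotation": [
    [0, -0.01, 0],
    [0, -0.02, 0],
    [0, -0.02, 0],
    [0, -0.02, 0],
    [0, -0.02, 0],
    [0, -0.02, 0],
    [0, -0.02, 0],
    [0, -0.02, 0],
    [0, -0.02, 0],
    [0, -0.02, 0],
    [0, -0.02, 0],
    [0, -0.02, 0]
  ]
}}

```text
t: 17.7
ee_pos: [0.5013, -0.2482, 0.0946]
orientation: [-0.001, 0.004, 1.0, 0.005]
contact_force: [-0.9, 0.8, -0.2]
finger_gap: -0.0001
```

Call:
{"name": "arm_command", "arguments": {
  "grip": [0, 0, 0, 0, 0, 0, 0],
  "travel": [
    [8, 0, 0],
    [15, 0, 0],
    [20, 0, 0],
    [25, 0, 0],
    [30, 0, 0],
    [33, 0, 0],
    [33, 0, 0]
  ],
  "rotation": [
    [0, 0, 0],
    [0, 0, 0],
    [0, 0, 0],
    [0, 0, 0],
    [0, 0, 0],
    [0, 0, 0],
    [0, 0, 0]
  ]
}}

```text
t: 18.4
ee_pos: [0.5348, -0.2482, 0.0947]
orientation: [-0.001, 0.003, 1.0, 0.005]
contact_force: [0.3, 0.1, -0.5]
finger_gap: -0.0
```

Call:
{"name": "arm_command", "arguments": {
  "grip": [0, 0, 0, 0, 0, 0, 0, 0, 0, 0, 0],
  "travel": [
    [4, 0, 0],
    [8, 0, 0],
    [12, 0, 0],
    [16, 0, 0],
    [20, 0, 0],
    [24, 0, 0],
    [28, 0, 0],
    [31, 0, 0],
    [34, 0, 0],
    [36, 0, 0],
    [36, 0, 0]
  ],
  "rotation": [
    [0, 0, 0],
    [0, 0, 0],
    [0, 0, 0],
    [0, 0, 0],
    [0, 0, 0],
    [0, 0, 0],
    [0, 0, 0],
    [0, 0, 0],
    [0, 0, 0],
    [0, 0, 0],
    [0, 0, 0]
  ]
}}

```text
t: 19.5
ee_pos: [0.5631, -0.248, 0.0936]
orientation: [-0.009, 0.004, 1.0, 0.005]
contact_force: [-29.2, -0.2, 12.7]
finger_gap: -0.0002
```

Call:
{"name": "arm_command", "arguments": {
  "grip": [0, 0, 0, 0, 0, 0, 0, 0, 0, 0],
  "travel": [
    [-20, 0, 0],
    [-45, 0, 0],
    [-58, 0, 0],
    [-58, 0, 40],
    [-68, 20, 80],
    [-78, 50, 120],
    [-88, 80, 150],
    [-98, 120, 150],
    [-108, 160, 150],
    [-118, 200, 150]
  ],
  "rotation": [
    [0, 0, 0],
    [0, 0, 0],
    [0, 0, 0],
    [0, 0, 0],
    [0, 0, 0],
    [0, 0, 0],
    [0, 0, 0],
    [0, 0, 0],
    [0, 0, 0],
    [0, 0, 0]
  ]
}}

```text
t: 20.5
ee_pos: [0.4457, -0.0464, 0.2445]
orientation: [-0.007, 0.005, 1.0, 0.005]
contact_force: [0.2, 0.7, 0.2]
finger_gap: -0.0002
```

```bash
python3 - <<'E'
from plant import env, eyes, job
from h import *
print(env.sense()["ee_pos"],env.sense()["t"])
for n in("scene","top"):
    f=eyes.grab_frame(n); C=cloud(f); cv2.imwrite(f"pics/{n}4.png",f["img"]);np.savez(f"pics/{n}4.npz",**f)
    hsv=cv2.cvtColor(f["img"],cv2.COLOR_BGR2HSV);m=cv2.inRange(hsv,(105,110,40),(128,255,255));m[:,:360]=0;m[:190]=0
    k,l,s,c=cv2.connectedComponentsWithStats(m)
    for i in range(1,k):
        if s[i][4]>12:
            P=C[l==i];P=P[P[:,2]>.09]
            if len(P)>3:print(n,s[i],len(P),np.median(P,0).round(4),P.min(0).round(3),P.max(0).round(3))
    b=(340,220) if n=="scene" else (370,180)
    cv2.imwrite(f"pics/{n}4z.png",cv2.resize(f["img"][b[1]:b[1]+160,b[0]:b[0]+160],None,fx=3.7,fy=3.7))
E
```

```text
[ 0.44568463 -0.04642384  0.24449679] 20.5
scene [399 237  11  16  56] 47 [ 0.5819 -0.2509  0.104 ] [ 0.572 -0.256  0.091] [ 0.595 -0.248  0.114]
scene [428 251   6   5  20] 20 [ 0.585  -0.3102  0.11  ] [ 0.581 -0.315  0.105] [ 0.593 -0.305  0.113]
top [414 191   9  18 111] 84 [ 0.5877 -0.249   0.1064] [ 0.305 -0.257  0.091] [ 0.602 -0.062  1.117]
top [442 191   9  18 110] 82 [ 0.5857 -0.3081  0.106 ] [ 0.305 -0.316  0.09 ] [ 0.6   -0.062  1.117]
top [469 191  11  17 115] 86 [ 0.5849 -0.3676  0.1052] [ 0.573 -0.376  0.09 ] [ 0.598 -0.362  0.118]
```

View pics/scene4z.png

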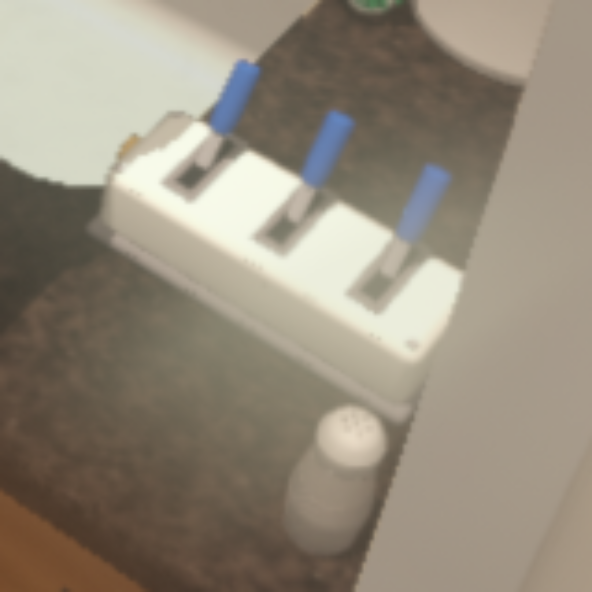

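View pics/top4.png

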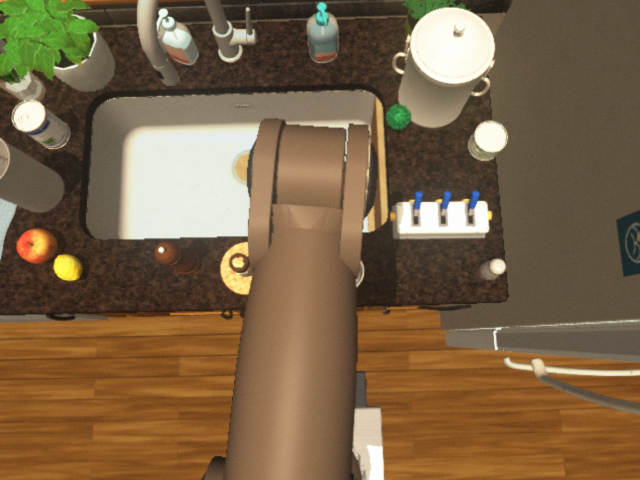

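View pics/scene4.png

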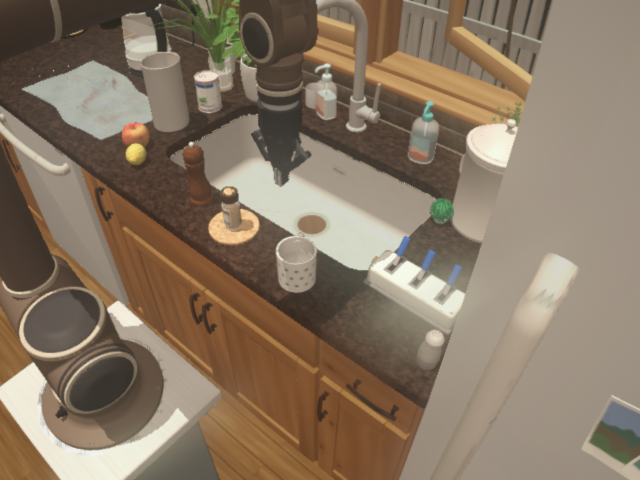

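All three levers lean away equally, with grip ends at (404,238), (430,253) and (456,267) in the scene view. The jar is upright on the trivet at (232,215), and mug, mill and shaker are in the same pixels as at the start. Handing in.

```bash
python3 -c "
from plant import env, eyes, job
print(env.sense()['contact_force'],job.finish_job())"
```

```text
the job is handed in; nothing more can be done
[ 0.23955855 -0.49277408  0.2946632 ] None
```

The job is done and handed in at about 20.6 s of the 72 s allowed. The spice jar stands on the trivet and all three levers are at their end stops.

- **Jar:** I lifted it away from the valve block and set it down upright. A camera check put it within about 5 mm of the trivet's centre, so it is wholly on the cork.
- **Levers:** The left one was blocked at first (38 N). The middle was free, then the right, then the left. Each was pushed until it stopped hard at 29 to 33 N, close to where the end stop was expected. The last pictures show all three leaning away equally.
- **Bystanders:** The mug, pepper mill and salt shaker look unmoved in the last pictures. I compared them by eye and did not re-measure them.
- **Finish:** The robot was clear of everything when I handed in, with under 1 N measured on the tool.

The two cameras disagreed by about 3 to 6 mm on positions, which did not affect the result. No check failed.

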